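Nip a rebound volume in the bench screw press

ROBOT

A 7-joint arm with a two-finger parallel gripper is mounted at the origin on the work surface. World frame = base frame: x ahead of the robot, y to its left, z up, the work surface at z = 0. Lengths are in m, angles in rad, forces in N, time in s.
With the tool pointing down it reaches from about 0.425 to 0.95 m from the base axis. Payload 16.7 kg.
Tool frame: the origin (TCP) lies at the very end of the fingers, on their centre line; the grasp point (between the pads) lies 19 mm behind it; z points along the fingers, y is the direction in which the jaws open and shut (so a half turn about z gives the same grasp; the last joint's range is limited). The gripper opens to 94 mm and grips with 3 to 60 N. Pads are 16 mm wide; open, the fingers measure 119 mm over their backs; the gripper's body (75 mm by 177 mm) begins 78 mm behind the grasp point.
Start: joints at [1.065, 0.426, 0.074, 1.606, -0.034, 1.111, -0.067], TCP at [0.235, -0.633, 0.205] pointing down, gripper open.
Joint ranges: [-2.85, 2.85], [-0.5, 2.14], [-1.23, 1.37], [0.21, 2.46], [-1.02, 4.16], [0.16, 2.05], [-2.73, 2.73]. Speed limits (rad/s): [1.89, 1.89, 2.39, 2.39, 3.01, 3.01, 3.01].

INTERFACE

Orientations are given as a unit quaternion [w, x, y, z].
In Python, from cell import read_state, read_camera, get_calibration, job_done gives the robot as it stands.
- The arm moves only by the tool send_rows, never from a script. Its argument "commands" is text: rows parted by semicolons, each of 5 numbers parted by spaces: the shift along the tool's x, y, z in m, then the turn about the tool's z in rad, then the opening, from -1 (shut) to 1 (fully open), so that 0 is half open. A call has 1 to 12 rows; each row shifts and turns the commanded pose from where the row before left it, along the tool's axes as they then stand; what a row does not reach is not made up. A row lasts 1/10 s, in which the tool goes at most 50 mm and 8.59 degrees, less where a joint would pass 70% of its speed; a pose out of reach is approached as far as the arm can. A call is refused whole if a number of a shift passes 0.05 or a number of a turn 0.15, either way. A call with a gripper value outside its range is refused whole. The fingers move at their own pace and stop on an object; "newtons" is the grip in N (left out, the last holds). Time passes only in rows, so rows that do not move let the fingers close. It gives the time, the measured TCP pose, the force and the opening at its end, in the units of the state.
- read_state(): the state, without advancing time (a new reading comes with each control period).
- read_camera(name): name is "scene" or "top" or "wrist"; returns (picture, depth): 420x560x3 uint8, blue, green, red; 420x560 float32, m along the optical axis (not along the pixel's ray), 0 where there is no reading.
- get_calibration(name): a dict with "fov_y" (degrees; the focal length in pixels is half the picture's height over the tangent of half this angle, whatever the lens; pixels are square), "cx", "cy" (the principal point, pixels), "camera_from_world" (4x4, takes a point from world to camera coordinates). Camera axes: x right, y down, z forward; pixel columns grow to the right and rows downward; lengths in m; the calibration is good to about 2 mm. A picture is of the moment at which its call begins: read the wrist's pose just before it. get_calibration takes no time and is no camera call; for the wrist camera it gives the pose at the moment of the call.
- job_done(): hands the job in, once; it reports no verdict.
The state is a dict: "time_s": time; "q": joint angles; "joint_vel": joint speeds; "joint_torque": joint torques, N m; "eef_pos": TCP position; "ee_rot": TCP orientation; "force": force on the tool from outside, world axes, zero at the start; "wrist_torque": the same for the moment, N m; "opening": finger opening in m.
Only numpy, scipy, OpenCV 4.12 (cv2) and the standard library are available. Lean on these libraries where they do the work, as an engineer would, in place of code of your own. Each camera call takes 0.05 s, during which the arm holds its last target.

TASK

Gently push the cloth-bound volume that sticks out of the front of the bench screw press all the way in, square against the wooden fence at the back. Then wind the crank clockwise until the platen just touches the volume, feel for that touch, and give the crank one further quarter turn, no more; let go and leave the press clamped, with the jar, the mug and the other book left alone.

Things in the scene. Friction and masses are not known exactly. Their poses are not given: they have to be found in the camera images.
- press: Grey bench screw press, fixed to the table. Origin: on the table, under the screw's vertical axis; x points from its open front (volume sticks out to -x) to its rear, z up. Base 200 (x) x 360 (y) x 20 mm; steel columns, 28 mm diameter, at y = +-150 mm. On the base a wooden pressing board, x -120 to +85 mm, 215 mm wide, its top 28 to 38 mm above the table.
- fence (a point): Middle of the front face of the wooden fence, the upright strip (190 mm wide, 22 mm high) across the rear of the pressing board; 75 mm behind the screw's axis and 11 mm above the board's top.
- crosshead (a point): Centre of the crosshead's top, on the screw's axis, 195 mm above the table; the crosshead is 45 mm deep (x), 345 mm wide. Under it hangs the steel platen, 125 (x) x 200 (y) x 18 mm, on a preloaded spring: at the touch the crank gets about 4 N stiffer at the handle within some 15 degrees, then steadily stiffer. The platen's height is not given; the touch must be felt.
- volume: Loose cloth-bound book, 150 mm deep (x) x 210 mm wide (y), some 40 mm thick (not given exactly), about 0.9 kg, flat on the pressing board. Origin: centre of its underside; x points into the press, front face at x = -75 mm. Home against the fence its origin is at x = 0 of the press; it starts 35 to 50 mm short, slightly askew, and slides with 3 to 8 N.
- crank (a joint): Crank angle, rad; grows clockwise seen from above, lowering screw, crank and platen 40 mm per turn (6.4 mm per rad). At 0 the crank points to the press's +x. It turns with a steady friction of about 8 N at the handle while moving (less shows when halted); a quarter turn past the touch about 16 N. The touch comes 0.4 to 1 turn from the start. It stays where left.
- grip (a point): Centre of the crank's upright handle: a free-spinning wooden sleeve, 25 mm diameter, 56 mm tall, 80 mm from the screw's axis, standing on the flat crank arm (sleeve's lower end 28 mm below this point). It goes round and sinks with the crank; at the start about 300 mm above the table. Nothing stands above it; the crank's hub ends 25 mm below this point.
- gluejar: Bystander: glue jar, 66 mm diameter, 85 mm tall; origin at the centre of its underside. Not to be moved.
- ledger: Bystander: another book lying flat, 210 x 150 x 28 mm, origin at the centre of its underside. Not to be moved.
- mug: Bystander: white mug, 80 mm diameter, 90 mm tall; origin at the centre of its underside. Not to be moved.

How it is judged:
By the outcome, as a careful person would: the job done as asked, in the order asked, and still so for the second after the job is handed in, with the robot touching nothing.
It also fails if it takes over 72 s, if anything falls off the work surface, if the arm or the gripper's body presses on something with over 40 N, if the wrist force passes 120 N, or if a joint passes its speed limit or range.

## Working session

There is one attempt and no reset: what is moved stays moved. The work goes in short steps, Python scripts to look and compute and a tool call to move; the robot and the scene stay as the last step left them, time stands still between calls to the robot, and variables do not carry over. Pictures are saved under pics/ and viewed, and the job is handed in when it is done.

Besides the shell and the picture viewer there is one more tool, called after "Request:" as name(argument=value, ...) on one line, values as JSON. send_rows: Moves the arm, as the interface text tells. Its arguments: {"type":"object","properties":{"commands":{"type":"string"},"newtons":{"type":"number"}},"required":["commands"]}

```bash
mkdir -p pics; ls
python3 - <<'E'
from cell import *
import cv2,numpy as np
s=read_state();print(s)
for n in ("scene","top"):
    p,d=read_camera(n);cv2.imwrite(f"pics/{n}0.png",p);np.save(f"pics/{n}0.npy",d);c=get_calibration(n);print(n,c)
E
```

```text
pics
{'time_s': 0.0, 'q': array([ 1.06548716,  0.4266834 ,  0.07386252,  1.60660973, -0.03410449,
        1.1108096 , -0.06709766]), 'joint_vel': array([ 0.00126811,  0.00030026, -0.00031603, -0.00087201, -0.0015986 ,
        0.00181763,  0.0005424 ]), 'joint_torque': array([ 3.20574247e-03, -9.35796189e+01,  3.66754688e+00, -4.54171443e+01,
       -4.87156736e-02,  2.01136654e-02,  2.30094347e-04]), 'eef_pos': array([ 0.23494651, -0.63231994,  0.20480719]), 'ee_rot': array([-6.05832484e-04,  9.84220197e-01,  1.76946919e-01, -1.54430226e-04]), 'force': array([0.58447885, 0.78090494, 0.71951112]), 'wrist_torque': array([-0.01255401, -0.01281094, -0.02720281]), 'opening': 0.09372629917145317}
scene {'fov_y': 49.79923319114994, 'cx': 280.1110520262491, 'cy': 206.9388119086299, 'camera_from_world': array([[-0.70050447,  0.71355116, -0.01175745,  0.33315388],
       [ 0.57179821,  0.55133304, -0.60751846, -0.19143763],
       [-0.42701323, -0.43229228, -0.79421853,  1.58279566],
       [ 0.        ,  0.        ,  0.        ,  1.        ]])}
top {'fov_y': 52.09686534551554, 'cx': 281.4579400223266, 'cy': 210.7680710355966, 'camera_from_world': array([[ 0.02352894, -0.99971472, -0.00410765,  0.02420407],
       [-0.99846725, -0.0232933 , -0.05020523,  0.50411773],
       [ 0.05009523,  0.00528263, -0.99873048,  1.15733503],
       [ 0.        ,  0.        ,  0.        ,  1.        ]])}
```

View pics/scene0.png

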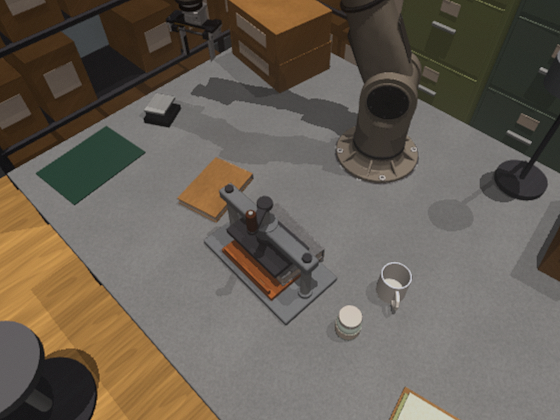

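View pics/top0.png

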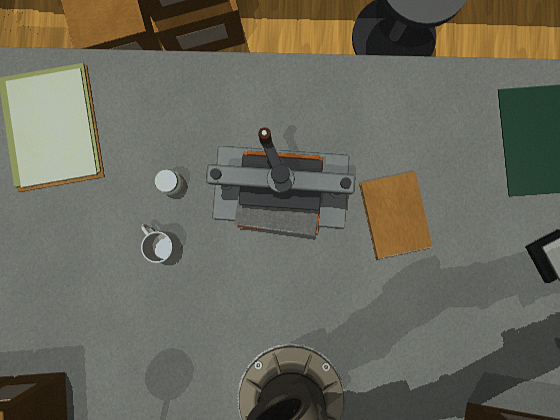

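Top view: the robot is at the bottom. The press is centred near (281,180), with the crank handle at (265,133) and the grey volume sticking out towards the robot (row ~235). Mug at (156,246), jar at (168,181), ledger at (396,215).

```bash
cat > h.py <<'E'
from cell import *
import cv2,numpy as np
def K(n,c=None):
    c=c or get_calibration(n); f=210/np.tan(np.radians(c['fov_y']/2)); return c,f
def back(n,d,c=None):
    c,f=K(n,c); T=np.linalg.inv(c['camera_from_world'])
    v,u=np.mgrid[0:420,0:560]
    P=np.stack([(u-c['cx'])/f*d,(v-c['cy'])/f*d,d],-1)
    W=P@T[:3,:3].T+T[:3,3]; W[d<=0]=np.nan; return W
def ray(n,u,v,z,c=None):
    c,f=K(n,c); T=np.linalg.inv(c['camera_from_world'])
    r=T[:3,:3]@np.array([(u-c['cx'])/f,(v-c['cy'])/f,1]); o=T[:3,3]
    return o+r*(z-o[2])/r[2]
E
python3 - <<'E'
from h import *
p=cv2.imread('pics/top0.png');d=np.load('pics/top0.npy')
W=back('top',d)
c=p[115:250,200:365];cv2.imwrite('pics/topc.png',cv2.resize(c,None,fx=4.5,fy=4.4,interpolation=cv2.INTER_CUBIC))
q=cv2.imread('pics/scene0.png');cv2.imwrite('pics/scenec.png',cv2.resize(q[175:330,190:350],None,fx=4.8,fy=3.8,interpolation=cv2.INTER_CUBIC))
for u,v in [(265,133),(265,137),(281,180),(216,174),(346,183),(281,190),(280,200),(280,215),(250,222),(310,222),(225,213),(345,215),(156,246),(168,181),(396,215)]:
    print(u,v,W[v,u].round(4))
E
```

```text
265 133 [0.641  0.0706 0.3368]
265 137 [0.6337 0.0706 0.3337]
281 180 [0.5547 0.0371 0.282 ]
216 174 [0.5745 0.1867 0.2046]
346 183 [ 0.5608 -0.111   0.2031]
281 190 [0.542  0.0372 0.1968]
280 200 [0.5244 0.0396 0.1234]
280 215 [0.489  0.0391 0.081 ]
250 222 [0.4694 0.116  0.075 ]
310 222 [nan nan nan]
225 213 [0.4935 0.1889 0.0181]
345 215 [ 0.4955 -0.1357  0.0225]
156 246 [nan nan nan]
168 181 [0.5695 0.3287 0.0845]
396 215 [ 0.4984 -0.2715  0.0286]
```

View pics/topc.png

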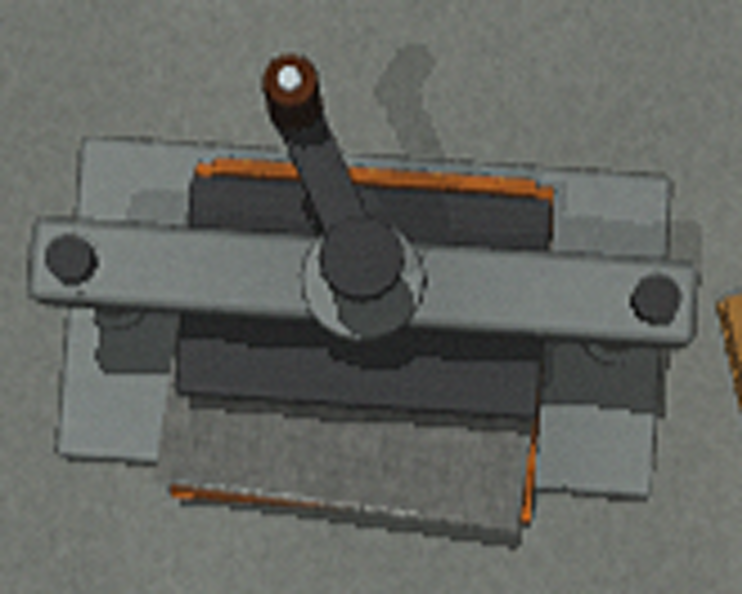

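View pics/scenec.png

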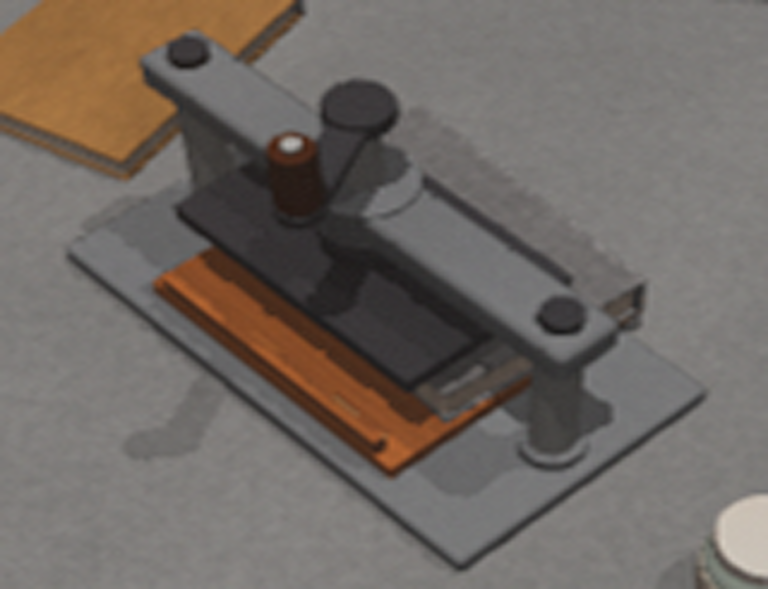

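Run:
```python
from h import *
d=np.load('pics/top0.npy');W=back('top',d);p=cv2.imread('pics/top0.png')
def rect(m,name):
    n,l,st,_=cv2.connectedComponentsWithStats(m.astype(np.uint8)); k=1+np.argmax(st[1:,4]); m=l==k
    P=W[m]; r=cv2.minAreaRect((P[:,:2]*1000).astype(np.float32)); print(name,m.sum(),'z',np.median(P[:,2]).round(4),r); print(cv2.boxPoints(r).round(1).tolist());return m
x,y,z=W[...,0],W[...,1],W[...,2]
box=(y>-.2)&(y<.26)&(x>.4)&(x<.7)
mc=rect(box&(abs(z-.195)<.006),'crosshead')
rect(box&(abs(z-.02)<.006),'base')
mv=rect(box&(abs(z-.075)<.008)&(x<.53),'vol')
rect(box&(x<.55)&(abs(z-.12)<.012),'platen front')
for m,n in((mc,'ch'),(mv,'vol')):
    # edges via per-column extents
    us=np.unique(np.where(m)[1]); E=[]
    for u in us:
        vv=np.where(m[:,u])[0]; E.append((W[vv.max(),u],W[vv.min(),u]))
    E=np.array(E)[6:-6]
    for i in (0,1):
        a=E[:,i]; ok=~np.isnan(a[:,0]);f=np.polyfit(a[ok,1],a[ok,0],1); print(n,i,'slope deg',np.degrees(np.arctan(f[0])),'x at y=.04',np.polyval(f,.04), 'z',a[ok,2].mean())
# handle
m=(z>.31)&box; print('handle',np.median(W[m],0),m.sum())
hm=(p[...,2].astype(int)-p[...,0]>30)&(z>.25)&box;vv,uu=np.where(hm);print(uu.min(),uu.max(),vv.min(),vv.max())
# hub
m=box&(abs(z-.282)<.012);vv,uu=np.where(m)
print('arm/hub z>.27', [ (round(a,3)) for a in np.unique(z[m].round(3))][:20])
c,f=K('top');
```

```text
crosshead 2464 z 0.1947 ((567.4861450195312, 40.047943115234375), (344.11181640625, 56.624332427978516), 88.53192138671875)
[[534.7999877929688, -131.1999969482422], [591.4000244140625, -132.6999969482422], [600.2000122070312, 211.3000030517578], [543.5999755859375, 212.8000030517578]]
base 836 z 0.0198 ((509.5343933105469, -101.37397003173828), (70.62702178955078, 92.44383239746094), 87.26509094238281)
[[461.70001220703125, -134.39999389648438], [554.0, -138.89999389648438], [557.4000244140625, -68.30000305175781], [465.1000061035156, -63.900001525878906]]
vol 1852 z 0.0776 ((483.67083740234375, 49.48923873901367), (209.87863159179688, 65.18164825439453), 83.46723937988281)
[[439.3999938964844, -51.099998474121094], [504.1000061035156, -58.5], [528.0, 150.0], [463.20001220703125, 157.5]]
platen front 1354 z 0.1239 ((529.59619140625, 41.900146484375), (199.95973205566406, 44.615264892578125), 87.37732696533203)
[[502.70001220703125, -57.0], [547.2999877929688, -59.0], [556.5, 140.8000030517578], [511.8999938964844, 142.8000030517578]]
ch 0 slope deg 2.7512268714757204 x at y=.04 0.5477723009477345 z 0.19280226341655796
ch 1 slope deg 2.7872248438228326 x at y=.04 0.5871537551744782 z 0.19325250687338774
vol 0 slope deg 6.750074180207537 x at y=.04 0.4513463723511317 z 0.07704803789908553
vol 1 slope deg 2.8095551903770515 x at y=.04 0.5080395042195177 z 0.07736742427984493
handle [0.63968994 0.07261035 0.33345347] 144
259 278 128 156
arm/hub z>.27 [np.float64(0.271), np.float64(0.272), np.float64(0.273), np.float64(0.274), np.float64(0.275), np.float64(0.276), np.float64(0.277), np.float64(0.278), np.float64(0.279), np.float64(0.28), np.float64(0.281), np.float64(0.282), np.float64(0.283), np.float64(0.284), np.float64(0.285), np.float64(0.286), np.float64(0.288), np.float64(0.289), np.float64(0.29), np.float64(0.291)]
```

Request:
send_rows(commands="0 0 0 0.1185 1;0 0 0 0.1185 1;0 0 0 0.1185 1;0 0 0 0.1185 1")

```text
time_s: 0.5
eef_pos: [0.235, -0.6325, 0.2051]
ee_rot: [-0.0, 0.998, -0.062, -0.0]
force: [-0.3, 0.4, 0.3]
opening: 0.0941
```

Request:
send_rows(commands="0.0127 -0.042 0 0 1;0.0127 -0.042 0 0 1;0.0127 -0.042 0 0 1;0.0127 -0.042 0 0 1;0.0127 -0.042 0 0 1;0.0127 -0.042 0 0 1;0.0127 -0.042 0 0 1;0.0127 -0.042 0 0 1;0.0127 -0.042 0 0 1;0.0127 -0.042 0 0 1;0.0127 -0.042 0 0 1;0.0127 -0.042 0 0 1")

```text
time_s: 1.7
eef_pos: [0.4461, -0.1484, 0.2055]
ee_rot: [0.0, 0.998, -0.059, 0.0]
force: [0.5, 0.1, -0.4]
opening: 0.094
```

Request:
send_rows(commands="-0.0065 -0.032 0 0 1;-0.0065 -0.032 0 0 1;-0.0065 -0.032 0 0 1;-0.0065 -0.032 0 0 1;-0.0065 -0.032 0 0 1;-0.0065 -0.032 0 0 1;0 0 0 0 1")

```text
time_s: 2.4
eef_pos: [0.4293, 0.0486, 0.2056]
ee_rot: [-0.0, 0.998, -0.057, 0.0]
force: [0.7, -0.9, -0.9]
opening: 0.094
```

Run:
```python
from h import *
s=read_state();print(s['eef_pos'],s['ee_rot'],s['q'].round(2))
c=get_calibration('wrist');p,d=read_camera('wrist');cv2.imwrite('pics/w1.png',p)
W=back('wrist',d,c);np.save('pics/w1W.npy',W)
```

```text
[0.42934003 0.04863915 0.2055746 ] [-3.51838973e-04  9.98393605e-01 -5.66576092e-02  4.19296288e-05] [ 0.1   0.04 -0.37  2.1   0.02  1.   -1.96]
```

View pics/w1.png

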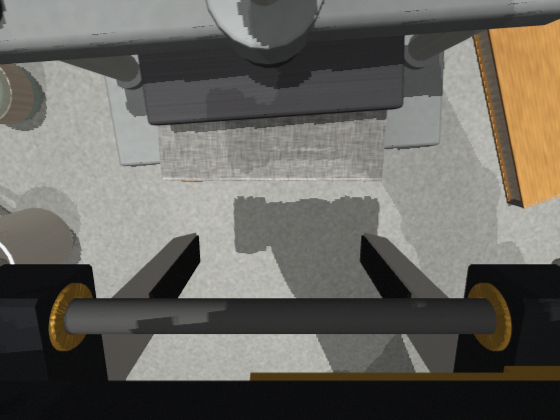

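The wrist view shows the volume's front edge level at row ~180 (cols 160–383), so the jaws are square to it, with the fingers at cols 190 and 370.

Run:
```python
from h import *
W=np.load('pics/w1W.npy')
for u in (175,220,280,330,370):
    for v in (140,165,174,178,181,184): print(u,v,W[v,u].round(4),end=' ')
    print()
```

```text
175 140 [0.5007 0.1375 0.0787] 175 165 [0.478 0.142 0.078] 175 174 [0.4696 0.1436 0.0781] 175 178 [0.4658 0.1445 0.0776] 175 181 [ 0.4546  0.1714 -0.    ] 175 184 [0.4511 0.1717 0.001 ] 
220 140 [nan nan nan] 220 165 [0.4732 0.0999 0.078 ] 220 174 [0.4649 0.101  0.0788] 220 178 [0.4609 0.1019 0.0775] 220 181 [ 4.485e-01  1.179e-01 -1.000e-04] 220 184 [4.450e-01 1.184e-01 4.000e-04] 
280 140 [0.4897 0.0411 0.0774] 280 165 [0.4668 0.0437 0.0786] 280 174 [0.4585 0.0446 0.0793] 280 178 [0.4545 0.0451 0.0779] 280 181 [4.404e-01 4.660e-02 3.000e-04] 280 184 [4.368e-01 4.700e-02 3.000e-04] 
330 140 [ 0.4844 -0.0051  0.077 ] 330 165 [ 0.4613 -0.0034  0.0765] 330 174 [ 0.4531 -0.0024  0.0788] 330 178 [ 0.4491 -0.0023  0.0772] 330 181 [ 0.4334 -0.013  -0.0016] 330 184 [ 4.301e-01 -1.240e-02  4.000e-04] 
370 140 [ 0.4803 -0.0418  0.0779] 370 165 [ 0.4575 -0.0401  0.0799] 370 174 [ 0.4488 -0.0401  0.0784] 370 178 [ 0.4451 -0.0397  0.079 ] 370 181 [ 0.428  -0.0606 -0.0014] 370 184 [ 0.4246 -0.0601 -0.    ]
```

Request:
send_rows(commands="0 0 0.03 0 1;0 0 0.03 0 1;0 0 0.03 0 1;0 0 0.03 0 1;0 0 0.031 0 1;0 0 0 0 1")

```text
time_s: 3.05
eef_pos: [0.4275, 0.0437, 0.0516]
ee_rot: [0.001, 0.998, -0.06, -0.003]
force: [0.6, 0.9, -0.9]
opening: 0.0941
```

Request:
send_rows(commands="0.005 -0.0003 0 0 1;0.005 -0.0003 0 0 1;0.004 -0.0003 0 0 1")

```text
time_s: 3.35
eef_pos: [0.4447, 0.0441, 0.0557]
ee_rot: [0.0, 0.998, -0.059, 0.001]
force: [-6.6, 1.1, 4.6]
opening: 0.0941
```

Request:
send_rows(commands="0.003 0 0 0 1;0.003 0 0 0 1")

```text
time_s: 3.55
eef_pos: [0.45, 0.0435, 0.0555]
ee_rot: [0.0, 0.998, -0.059, 0.0]
force: [-6.2, 0.8, 5.9]
opening: 0.0939
```

Request:
send_rows(commands="0.003 0 0 0 1;0.003 0 0 0 1")

```text
time_s: 3.75
eef_pos: [0.4559, 0.0428, 0.0555]
ee_rot: [0.0, 0.998, -0.059, 0.0]
force: [-6.6, 1.1, 4.5]
opening: 0.0939
```

Request:
send_rows(commands="0.003 -0.0002 0 -0.014 1;0.003 -0.0002 0 -0.014 1;0.003 -0.0001 0 -0.014 1;0.003 -0.0001 0 -0.014 1;0.003 0 0 -0.0135 1")

```text
time_s: 4.25
eef_pos: [0.471, 0.0415, 0.0555]
ee_rot: [0.0, 1.0, -0.025, 0.0]
force: [-4.6, -2.4, 3.7]
opening: 0.094
```

Request:
send_rows(commands="0.002 0 0 0 1;0.002 0 0 0 1;0.002 0 0 0 1")

```text
time_s: 4.55
eef_pos: [0.4768, 0.0417, 0.0553]
ee_rot: [0.0, 1.0, -0.025, -0.0]
force: [-6.6, -0.2, 5.3]
opening: 0.0939
```

Request:
send_rows(commands="0.0012 0 0 0 1")

```text
time_s: 4.65
eef_pos: [0.4781, 0.0417, 0.0553]
ee_rot: [0.0, 1.0, -0.025, 0.0]
force: [-7.3, 0.4, 5.6]
opening: 0.0942
```

Request:
send_rows(commands="0.0012 0 0 0 1")

```text
time_s: 4.75
eef_pos: [0.4792, 0.0416, 0.0553]
ee_rot: [0.0, 1.0, -0.025, -0.0]
force: [-6.6, -0.4, 3.9]
opening: 0.094
```

Request:
send_rows(commands="0.0012 0 0 0 1")

```text
time_s: 4.85
eef_pos: [0.4804, 0.0416, 0.0553]
ee_rot: [0.0, 1.0, -0.025, 0.0]
force: [-7.0, -0.6, 4.5]
opening: 0.0943
```

Request:
send_rows(commands="0.0012 0 0 0 1")

```text
time_s: 4.95
eef_pos: [0.4815, 0.0415, 0.0553]
ee_rot: [0.0, 1.0, -0.025, 0.0]
force: [-5.4, 0.7, 3.7]
opening: 0.0941
```

Request:
send_rows(commands="0.0008 0 0 0 1")

```text
time_s: 5.05
eef_pos: [0.4824, 0.0415, 0.0553]
ee_rot: [0.0, 1.0, -0.025, 0.0]
force: [-5.8, 0.2, 5.0]
opening: 0.0937
```

Request:
send_rows(commands="0.0008 0 0 0 1")

```text
time_s: 5.15
eef_pos: [0.4831, 0.0415, 0.0553]
ee_rot: [0.0, 1.0, -0.025, 0.0]
force: [-6.6, -0.2, 5.0]
opening: 0.0939
```

Request:
send_rows(commands="0.0008 0 0 0 1")

```text
time_s: 5.25
eef_pos: [0.4839, 0.0414, 0.0553]
ee_rot: [0.0, 1.0, -0.025, 0.0]
force: [-7.2, 0.6, 4.8]
opening: 0.0938
```

Request:
send_rows(commands="0.0008 0 0 0 1")

```text
time_s: 5.35
eef_pos: [0.4847, 0.0414, 0.0553]
ee_rot: [0.0, 1.0, -0.025, 0.0]
force: [-6.2, -0.0, 4.4]
opening: 0.0939
```

Request:
send_rows(commands="0.0008 0 0 0 1")

```text
time_s: 5.45
eef_pos: [0.4852, 0.0413, 0.0553]
ee_rot: [0.0, 1.0, -0.025, -0.0]
force: [-11.4, 1.1, 8.5]
opening: 0.0943
```

Request:
send_rows(commands="0.0008 0 0 0 1")

```text
time_s: 5.55
eef_pos: [0.4853, 0.0413, 0.0551]
ee_rot: [0.0, 1.0, -0.024, -0.001]
force: [-15.3, 1.1, 11.6]
opening: 0.0943
```

Request:
send_rows(commands="0.0005 0 0 0 1;0 0 0 0 1")

```text
time_s: 5.75
eef_pos: [0.4853, 0.0413, 0.055]
ee_rot: [0.0, 1.0, -0.024, -0.001]
force: [-15.5, 1.3, 10.5]
opening: 0.094
```

Run:
```python
from cell import *
s=read_state();print(s['eef_pos'],s['ee_rot'],s['force'],s['wrist_torque'])
```

```text
[0.48529275 0.0412589  0.05501324] [ 3.64047193e-04  9.99700846e-01 -2.44201375e-02 -1.32042697e-03] [-15.51660518   1.34473222  10.52304965] [0.36037296 3.29428835 0.12916906]
```

Request:
send_rows(commands="-0.012 0 0 0 1;-0.02 0 0 0 1;-0.02 0 0 0 1;0 0 -0.045 0 1;0 0 -0.045 0 1;0 0 -0.045 0 1;0 0 -0.045 0 1;0 0 -0.045 0 1;0 0 -0.045 0 1;0 0 -0.045 0 1;0 0 0 0 1")

```text
time_s: 6.85
eef_pos: [0.4367, 0.0445, 0.3759]
ee_rot: [-0.0, 1.0, -0.024, 0.005]
force: [0.5, 1.2, -0.1]
opening: 0.0939
```

Run:
```python
from h import *
s=read_state();print(s['eef_pos'],s['ee_rot'],s['force'])
for n in ('wrist','top'):
    c=get_calibration(n);p,d=read_camera(n);cv2.imwrite(f'pics/{n}2.png',p)
    W=back(n,d,c);np.save(f'pics/{n}2W.npy',W)
    x,y,z=W[...,0],W[...,1],W[...,2]
    for nm,m in (('vol',(y>-.1)&(y<.17)&(x>.44)&(x<.53)&(abs(z-.077)<.008)),('platen',(y>-.1)&(y<.17)&(x>.44)&(x<.55)&(abs(z-.122)<.012)),('ch',(y>-.2)&(y<.26)&(x>.5)&(x<.63)&(abs(z-.195)<.004)),('handle',(z>.31)&(z<.345)&(x>.55)&(x<.7)&(abs(y-.05)<.12))):
        if m.sum()<50: print(n,nm,'none');continue
        P=W[m];r=cv2.minAreaRect((P[:,:2]*1000).astype(np.float32));print(n,nm,m.sum(),np.median(P,0).round(4),r)
        E=[]
        for u in np.unique(np.where(m)[1])[6:-6]:
            vv=np.where(m[:,u])[0];E.append(W[vv.max(),u])
        if len(E)>20:
            E=np.array(E);f=np.polyfit(E[:,1],E[:,0],1);print('  front edge yaw',-np.degrees(np.arctan(f[0])),'x@.0436',np.polyval(f,.0436))
```

```text
[0.43674677 0.04448457 0.37585177] [-4.76098560e-04  9.99687902e-01 -2.44761748e-02  4.97882581e-03] [ 0.45412707  1.15084296 -0.14635292]
wrist vol 1480 [0.5037 0.0532 0.0778] ((510.4465637207031, 51.30677795410156), (210.08566284179688, 26.470836639404297), 87.1978759765625)
  front edge yaw -2.7927239481414743 x@.0436 0.49684947622174785
wrist platen 4977 [0.5296 0.036  0.124 ] ((531.8272705078125, 42.54890441894531), (200.0722198486328, 44.26781463623047), 87.43329620361328)
  front edge yaw -2.7897898530040974 x@.0436 0.5100838969114684
wrist ch 12253 [0.5691 0.0384 0.1951] ((566.6145629882812, 41.03126525878906), (341.7663269042969, 53.67414093017578), 87.19397735595703)
  front edge yaw -2.689294261845675 x@.0436 0.5494212486611557
wrist handle none
top vol none
top platen 217 [0.5425 0.1094 0.124 ] ((541.8536376953125, 41.463966369628906), (22.75741958618164, 200.97109985351562), 2.0549306869506836)
  front edge yaw 11.565954421887099 x@.0436 0.5476811823507906
top ch 2095 [0.5695 0.0609 0.1948] ((567.7437744140625, 39.9105224609375), (342.8661193847656, 56.874732971191406), 88.87557983398438)
  front edge yaw -1.7308471479233694 x@.0436 0.5513793905627781
top handle 144 [0.6399 0.0725 0.3337] ((641.5230712890625, 72.74702453613281), (22.784095764160156, 23.3154354095459), 49.480995178222656)
```

View pics/wrist2.png

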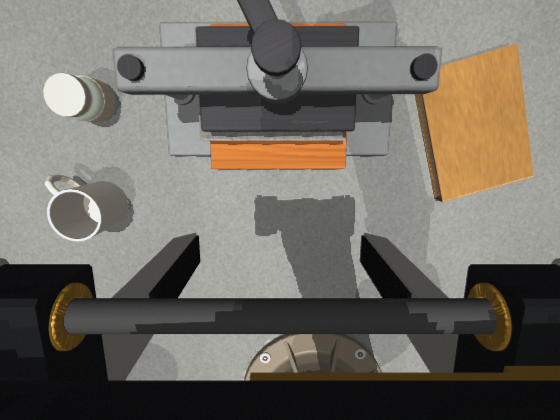

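View pics/top2.png

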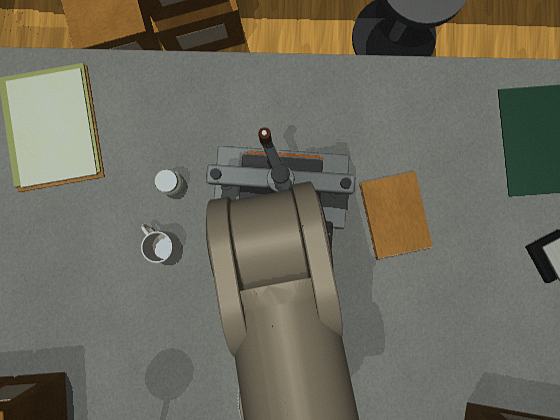

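The volume's front edge is now parallel to the platen edge (both −2.79°), and the volume has stopped against the fence. In the wrist view it shows as a thin strip at rows 131–141, above the bare board. The bystanders haven't moved. Next is the handle.

Request:
send_rows(commands="0.0337 -0.0064 0 0 1;0.0337 -0.0064 0 0 1;0.0337 -0.0064 0 0 1;0.0337 -0.0064 0 0 1;0.0337 -0.0064 0 0 1;0.0337 -0.0064 0 0 1;0 0 0 0 1;0 0 0 0 1")

```text
time_s: 7.75
eef_pos: [0.6384, 0.0726, 0.3677]
ee_rot: [-0.0, 1.0, -0.024, -0.001]
force: [-0.0, 0.1, -0.6]
opening: 0.094
```

Run:
```python
from h import *
s=read_state();print(s['eef_pos'],s['ee_rot'],s['force'],s['q'].round(2))
n='wrist'
c=get_calibration(n);p,d=read_camera(n);cv2.imwrite(f'pics/{n}3.png',p)
W=back(n,d,c);np.save(f'pics/{n}3W.npy',W)
n='scene';p,d=read_camera(n);cv2.imwrite(f'pics/{n}3.png',p)
```

```text
[0.63843935 0.07260764 0.36771658] [-7.85049610e-05  9.99707458e-01 -2.41516411e-02 -1.30015284e-03] [-0.0405983   0.06826776 -0.61345096] [ 0.07  0.31 -0.38  1.44  0.11  1.42 -1.93]
```

View pics/wrist3.png

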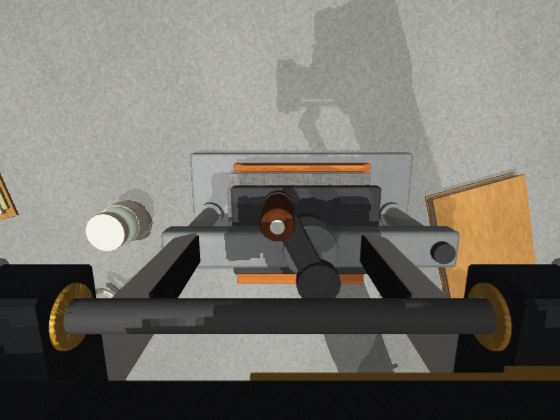

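View pics/scene3.png

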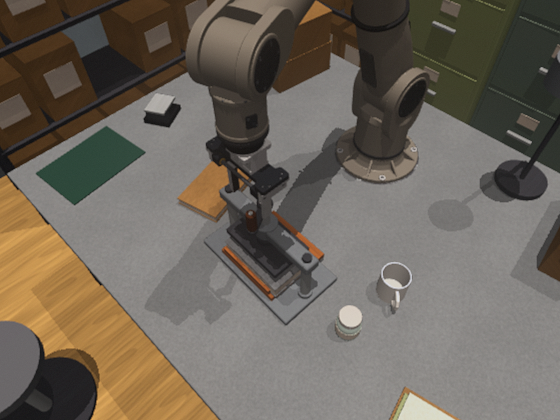

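In the wrist view the handle sits midway between the fingers, at (277,228). At the rear, the volume meets the orange fence (row ~170) with no visible gap.

Run:
```python
from h import *
W=np.load('pics/wrist3W.npy');x,y,z=W[...,0],W[...,1],W[...,2]
m=(z>.322)&(z<.345)&(abs(x-.64)<.03)&(abs(y-.07)<.03);P=W[m];print('handle top',m.sum(),np.median(P,0),P.min(0),P.max(0))
m=(abs(z-.281)<.006)&(abs(x-.567)<.035)&(abs(y-.04)<.035);P=W[m];print('hub top',m.sum(),np.median(P,0),cv2.minEnclosingCircle((P[:,:2]*1000).astype(np.float32)))
m=(abs(z-.0775)<.006)&(x>.58)&(x<.67);P=W[m];print('vol rear',m.sum(),cv2.minAreaRect((P[:,:2]*1000).astype(np.float32)),cv2.boxPoints(cv2.minAreaRect((P[:,:2]*1000).astype(np.float32))).round(1).tolist())
m=(z>.05)&(z<.067)&(x>.6)&(x<.68);P=W[m];print('fence top',np.median(P,0),cv2.boxPoints(cv2.minAreaRect((P[:,:2]*1000).astype(np.float32))).round(1).tolist())
p=cv2.imread('pics/wrist3.png');cv2.imwrite('pics/w3c.png',cv2.resize(p[145:245,180:430],None,fx=3.2,fy=3.2,interpolation=cv2.INTER_CUBIC))
```

```text
handle top 1036 [0.64671468 0.07358234 0.33396208] [0.63298438 0.06143865 0.32201696] [0.65710501 0.08593992 0.3394105 ]
hub top 1657 [0.57894723 0.04406922 0.2807603 ] ((579.8191528320312, 46.10688781738281), 28.690338134765625)
vol rear 2031 ((615.8085327148438, 151.32846069335938), (69.502685546875, 423.00299072265625), 12.27466869354248) [[536.9000244140625, 350.6000061035156], [626.7999877929688, -62.70000076293945], [694.7000122070312, -47.900001525878906], [604.7999877929688, 365.3999938964844]]
fence top [0.65083715 0.04375223 0.05821899] [[596.7999877929688, 352.3999938964844], [640.2999877929688, -58.0], [680.0, -53.79999923706055], [636.5, 356.6000061035156]]
```

View pics/w3c.png

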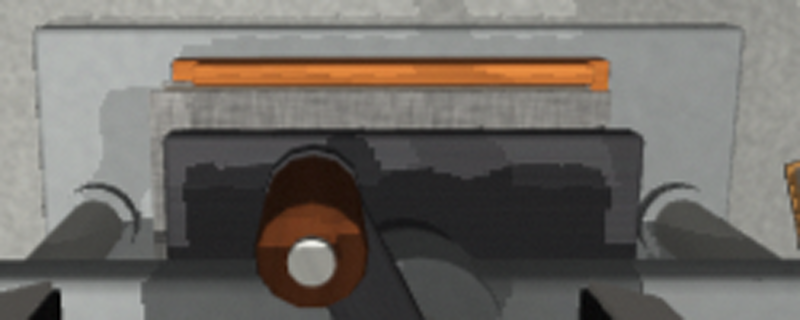

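Request:
send_rows(commands="0.0046 -0.001 0.01 0 1;0 0 0.02 0 1;0 0 0.02 0 1;0 0 0.02 0 1;0 0 0.007 0 1;0 0 0 0 1")

```text
time_s: 8.45
eef_pos: [0.6428, 0.0729, 0.2917]
ee_rot: [0.0, 1.0, -0.024, -0.001]
force: [0.8, 0.2, 0.1]
opening: 0.0942
```

Request:
send_rows(commands="0 0 0 0 0.2;0 0 0 0 -0.2;0 0 0 0 -0.4;0 0 0 0 -0.6;0 0 0 0 -0.8;0 0 0 0 -1;0 0 0 0 -1;0 0 0 0 -1", newtons=45)

```text
time_s: 9.25
eef_pos: [0.6433, 0.0731, 0.2925]
ee_rot: [-0.0, 1.0, -0.024, -0.0]
force: [-0.1, -0.2, 0.1]
opening: 0.0332
```

```bash
cat > st.py <<'E'
from cell import *
import numpy as np,sys
# handle angle (world) about centre guess, tangential(clockwise) & radial force on tool
c=np.array([float(a) for a in sys.argv[1:3]]) if len(sys.argv)>2 else np.array([.570,.0408])
s=read_state();p=s['eef_pos'];d=p[:2]-c;r=np.hypot(*d);a=np.arctan2(d[1],d[0]);F=s['force']
u=d/r;t=np.array([u[1],-u[0]])
print('t%.2f'%s['time_s'],'pos',p.round(4),'r %.4f'%r,'crank deg %.1f'%(-np.degrees(a)-2.8),'Fres_tan %.1f Frad %.1f Fz %.1f'%(-F[:2]@t,F[:2]@u,F[2]),'open',round(s['opening'],4),s['ee_rot'].round(3))
E
python3 st.py
```

```text
t9.25 pos [0.6433 0.0731 0.2925] r 0.0802 crank deg -26.6 Fres_tan -0.2 Frad -0.2 Fz 0.1 open 0.0332 [-0.     1.    -0.024 -0.   ]
```

Still closing.

Request:
send_rows(commands="0 0 0 0 -1;0 0 0 0 -1;0 0 0 0 -1;0 0 0 0 -1")

```text
time_s: 9.65
eef_pos: [0.6434, 0.0736, 0.2925]
ee_rot: [-0.0, 1.0, -0.024, 0.0]
force: [1.7, 3.5, -0.9]
opening: 0.0241
```

```bash
python3 st.py
python3 - <<'E'
from h import *
n='wrist';p,d=read_camera(n);cv2.imwrite('pics/wrist4.png',p)
n='top';p,d=read_camera(n);cv2.imwrite('pics/top4.png',p)
E
```

```text
t9.65 pos [0.6434 0.0736 0.2925] r 0.0804 crank deg -26.9 Fres_tan 2.6 Frad 3.0 Fz -0.9 open 0.0241 [-0.     1.    -0.024  0.   ]
```

View pics/wrist4.png

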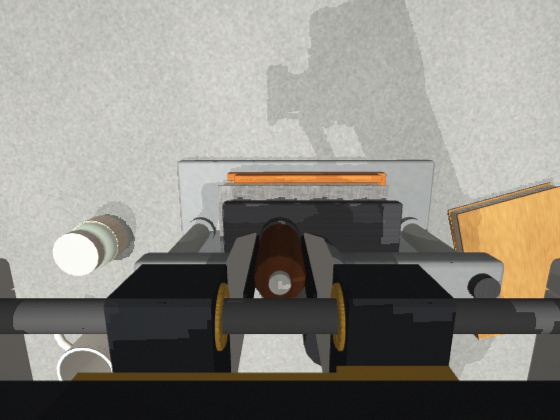

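Gripped (opening 24 mm). Now I'll work out the helix steps. The tool frame matches the press frame here, with tool y = −press y.

Run:
```python
import numpy as np
def tab(a0,st,n):
    for i in range(n):
        a=np.radians(a0+st*i);b=np.radians(a0+st*(i+1))
        print('%d->%d  %.4f %.4f %.4f'%(a0+st*i,a0+st*i+st,.08*(np.cos(b)-np.cos(a)),.08*(np.sin(b)-np.sin(a)),st/9000))
tab(-27,6,20);print();tab(93,4,96)
```

```text
-27->-21  0.0034 0.0076 0.0007
-21->-15  0.0026 0.0080 0.0007
-15->-9  0.0017 0.0082 0.0007
-9->-3  0.0009 0.0083 0.0007
-3->3  0.0000 0.0084 0.0007
3->9  -0.0009 0.0083 0.0007
9->15  -0.0017 0.0082 0.0007
15->21  -0.0026 0.0080 0.0007
21->27  -0.0034 0.0076 0.0007
27->33  -0.0042 0.0073 0.0007
33->39  -0.0049 0.0068 0.0007
39->45  -0.0056 0.0062 0.0007
45->51  -0.0062 0.0056 0.0007
51->57  -0.0068 0.0049 0.0007
57->63  -0.0073 0.0042 0.0007
63->69  -0.0076 0.0034 0.0007
69->75  -0.0080 0.0026 0.0007
75->81  -0.0082 0.0017 0.0007
81->87  -0.0083 0.0009 0.0007
87->93  -0.0084 0.0000 0.0007

93->97  -0.0056 -0.0005 0.0004
97->101  -0.0055 -0.0009 0.0004
101->105  -0.0054 -0.0013 0.0004
105->109  -0.0053 -0.0016 0.0004
109->113  -0.0052 -0.0020 0.0004
113->117  -0.0051 -0.0024 0.0004
117->121  -0.0049 -0.0027 0.0004
121->125  -0.0047 -0.0030 0.0004
125->129  -0.0045 -0.0034 0.0004
129->133  -0.0042 -0.0037 0.0004
133->137  -0.0039 -0.0039 0.0004
137->141  -0.0037 -0.0042 0.0004
141->145  -0.0034 -0.0045 0.0004
145->149  -0.0030 -0.0047 0.0004
149->153  -0.0027 -0.0049 0.0004
153->157  -
[... 1871 characters left out ...]
-0.0029 0.0048 0.0004
393->397  -0.0032 0.0046 0.0004
397->401  -0.0035 0.0043 0.0004
401->405  -0.0038 0.0041 0.0004
405->409  -0.0041 0.0038 0.0004
409->413  -0.0043 0.0035 0.0004
413->417  -0.0046 0.0032 0.0004
417->421  -0.0048 0.0029 0.0004
421->425  -0.0050 0.0025 0.0004
425->429  -0.0051 0.0022 0.0004
429->433  -0.0053 0.0018 0.0004
433->437  -0.0054 0.0014 0.0004
437->441  -0.0055 0.0011 0.0004
441->445  -0.0055 0.0007 0.0004
445->449  -0.0056 0.0003 0.0004
449->453  -0.0056 -0.0001 0.0004
453->457  -0.0056 -0.0005 0.0004
457->461  -0.0055 -0.0009 0.0004
461->465  -0.0054 -0.0013 0.0004
465->469  -0.0053 -0.0016 0.0004
469->473  -0.0052 -0.0020 0.0004
473->477  -0.0051 -0.0024 0.0004
```

Request:
send_rows(commands="0.0034 0.0076 0.0007 0 -1;0.0026 0.0080 0.0007 0 -1;0.0017 0.0082 0.0007 0 -1;0.0009 0.0083 0.0007 0 -1;0 0.0084 0.0007 0 -1")

```text
time_s: 10.25
eef_pos: [0.65, 0.0334, 0.2892]
ee_rot: [-0.001, 1.0, -0.024, 0.0]
force: [-1.0, 7.6, 0.8]
opening: 0.0243
```

```bash
python3 st.py
```

```text
t10.25 pos [0.65   0.0334 0.2892] r 0.0803 crank deg 2.5 Fres_tan 7.5 Frad -1.7 Fz 0.8 open 0.0243 [-0.001  1.    -0.024  0.   ]
```

Request:
send_rows(commands="-0.0009 0.0083 0.0007 0 -1;-0.0017 0.0082 0.0007 0 -1;-0.0026 0.0080 0.0007 0 -1;-0.0034 0.0076 0.0007 0 -1;-0.0042 0.0073 0.0007 0 -1;-0.0049 0.0068 0.0007 0 -1;-0.0056 0.0062 0.0007 0 -1")

```text
time_s: 10.95
eef_pos: [0.6245, -0.0179, 0.2845]
ee_rot: [-0.001, 1.0, -0.024, 0.001]
force: [3.1, 9.3, 1.2]
opening: 0.0246
```

```bash
python3 st.py
```

```text
t10.95 pos [ 0.6245 -0.0179  0.2845] r 0.0801 crank deg 44.3 Fres_tan 8.6 Frad -4.7 Fz 1.2 open 0.0246 [-0.001  1.    -0.024  0.001]
```

Request:
send_rows(commands="-0.0062 0.0056 0.0007 0 -1;-0.0068 0.0049 0.0007 0 -1;-0.0073 0.0042 0.0007 0 -1;-0.0076 0.0034 0.0007 0 -1;-0.0080 0.0026 0.0007 0 -1")

```text
time_s: 11.45
eef_pos: [0.588, -0.037, 0.2812]
ee_rot: [-0.001, 1.0, -0.024, 0.001]
force: [6.3, 8.0, 1.3]
opening: 0.0245
```

```bash
python3 st.py
```

```text
t11.45 pos [ 0.588  -0.037   0.2812] r 0.0798 crank deg 74.2 Fres_tan 7.9 Frad -6.4 Fz 1.3 open 0.0245 [-0.001  1.    -0.024  0.001]
```

Request:
send_rows(commands="-0.0082 0.0013 0.0007 0 -1;-0.0083 0.0005 0.0007 0 -1;-0.0084 -0.0003 0.0007 0 -1")

```text
time_s: 11.75
eef_pos: [0.5633, -0.0385, 0.2792]
ee_rot: [0.0, 1.0, -0.025, 0.002]
force: [8.7, 1.2, 0.6]
opening: 0.0246
```

```bash
python3 st.py
```

```text
t11.75 pos [ 0.5633 -0.0385  0.2792] r 0.0796 crank deg 92.0 Fres_tan 8.5 Frad -2.0 Fz 0.6 open 0.0246 [ 0.     1.    -0.025  0.002]
```

Request:
send_rows(commands="-0.0056 -0.0005 0.0004 0 -1;-0.0055 -0.0009 0.0004 0 -1;-0.0054 -0.0013 0.0004 0 -1")

```text
time_s: 12.05
eef_pos: [0.5469, -0.0354, 0.2779]
ee_rot: [0.0, 1.0, -0.025, 0.001]
force: [9.1, -0.7, -0.0]
opening: 0.024
```

```bash
python3 st.py
```

```text
t12.05 pos [ 0.5469 -0.0354  0.2779] r 0.0796 crank deg 104.0 Fres_tan 8.9 Frad -1.9 Fz -0.0 open 0.024 [ 0.     1.    -0.025  0.001]
```

Request:
send_rows(commands="-0.0053 -0.0016 0.0005 0 -1;-0.0052 -0.0020 0.0005 0 -1;-0.0051 -0.0024 0.0005 0 -1")

```text
time_s: 12.35
eef_pos: [0.5317, -0.0289, 0.2765]
ee_rot: [0.001, 1.0, -0.025, 0.001]
force: [8.0, -2.6, 1.0]
opening: 0.0245
```

```bash
python3 st.py
```

```text
t12.35 pos [ 0.5317 -0.0289  0.2765] r 0.0796 crank deg 116.0 Fres_tan 8.3 Frad -1.6 Fz 1.0 open 0.0245 [ 0.001  1.    -0.025  0.001]
```

Request:
send_rows(commands="-0.0049 -0.0027 0.0004 0 -1;-0.0047 -0.0030 0.0005 0 -1;-0.0045 -0.0034 0.0004 0 -1")

```text
time_s: 12.65
eef_pos: [0.518, -0.0194, 0.2752]
ee_rot: [0.001, 1.0, -0.025, 0.001]
force: [7.9, -3.7, 0.8]
opening: 0.0241
```

```bash
python3 st.py
```

```text
t12.65 pos [ 0.518  -0.0194  0.2752] r 0.0796 crank deg 128.0 Fres_tan 8.4 Frad -2.4 Fz 0.8 open 0.0241 [ 0.001  1.    -0.025  0.001]
```

Request:
send_rows(commands="-0.0042 -0.0037 0.0004 0 -1;-0.0039 -0.0039 0.0005 0 -1;-0.0037 -0.0042 0.0004 0 -1")

```text
time_s: 12.95
eef_pos: [0.5067, -0.0074, 0.2739]
ee_rot: [0.001, 1.0, -0.025, 0.001]
force: [6.5, -5.1, 1.5]
opening: 0.0246
```

```bash
python3 st.py
```

```text
t12.95 pos [ 0.5067 -0.0074  0.2739] r 0.0796 crank deg 140.0 Fres_tan 8.0 Frad -2.1 Fz 1.5 open 0.0246 [ 0.001  1.    -0.025  0.001]
```

Request:
send_rows(commands="-0.0034 -0.0045 0.0004 0 -1;-0.0030 -0.0047 0.0005 0 -1;-0.0027 -0.0049 0.0004 0 -1")

```text
time_s: 13.25
eef_pos: [0.498, 0.0069, 0.2725]
ee_rot: [0.001, 1.0, -0.025, 0.001]
force: [3.8, -7.0, 3.4]
opening: 0.0244
```

```bash
python3 st.py
```

```text
t13.25 pos [0.498  0.0069 0.2725] r 0.0796 crank deg 152.0 Fres_tan 8.0 Frad -0.4 Fz 3.4 open 0.0244 [ 0.001  1.    -0.025  0.001]
```

Request:
send_rows(commands="-0.0024 -0.0051 0.0004 0 -1;-0.0020 -0.0052 0.0005 0 -1;-0.0016 -0.0053 0.0004 0 -1")

```text
time_s: 13.55
eef_pos: [0.4925, 0.0227, 0.2712]
ee_rot: [0.001, 1.0, -0.025, 0.001]
force: [0.5, -8.0, 4.6]
opening: 0.0246
```

```bash
python3 st.py
```

```text
t13.55 pos [0.4925 0.0227 0.2712] r 0.0796 crank deg 164.1 Fres_tan 7.9 Frad 1.4 Fz 4.6 open 0.0246 [ 0.001  1.    -0.025  0.001]
```

Request:
send_rows(commands="-0.0013 -0.0054 0.0003 0 -1;-0.0009 -0.0055 0.0004 0 -1;-0.0005 -0.0056 0.0004 0 -1")

```text
time_s: 13.85
eef_pos: [0.4904, 0.0393, 0.2699]
ee_rot: [0.001, 1.0, -0.025, 0.0]
force: [-0.6, -7.6, 4.3]
opening: 0.0245
```

```bash
python3 st.py
```

```text
t13.85 pos [0.4904 0.0393 0.2699] r 0.0797 crank deg 176.1 Fres_tan 7.6 Frad 0.8 Fz 4.3 open 0.0245 [ 0.001  1.    -0.025  0.   ]
```

Request:
send_rows(commands="-0.0001 -0.0056 0.0004 0 -1;0.0003 -0.0056 0.0004 0 -1")

```text
time_s: 14.05
eef_pos: [0.4909, 0.0505, 0.269]
ee_rot: [0.001, 1.0, -0.025, -0.0]
force: [-1.6, -8.4, 4.7]
opening: 0.024
```

```bash
python3 st.py
```

```text
t14.05 pos [0.4909 0.0505 0.269 ] r 0.0797 crank deg -175.8 Fres_tan 8.6 Frad 0.5 Fz 4.7 open 0.024 [ 0.001  1.    -0.025 -0.   ]
```

Request:
send_rows(commands="0.0007 -0.0055 0.0004 0 -1;0.0011 -0.0055 0.0004 0 -1")

```text
time_s: 14.25
eef_pos: [0.493, 0.0615, 0.2681]
ee_rot: [0.001, 1.0, -0.025, -0.0]
force: [-4.5, -7.4, 5.3]
opening: 0.0244
```

```bash
python3 st.py
```

```text
t14.25 pos [0.493  0.0615 0.2681] r 0.0797 crank deg -167.7 Fres_tan 8.3 Frad 2.4 Fz 5.3 open 0.0244 [ 0.001  1.    -0.025 -0.   ]
```

Request:
send_rows(commands="0.0014 -0.0054 0.0004 0 -1;0.0018 -0.0053 0.0004 0 -1")

```text
time_s: 14.45
eef_pos: [0.4966, 0.0721, 0.2672]
ee_rot: [0.001, 1.0, -0.025, -0.001]
force: [-4.7, -7.2, 4.6]
opening: 0.0239
```

```bash
python3 st.py
```

```text
t14.45 pos [0.4966 0.0721 0.2672] r 0.0798 crank deg -159.7 Fres_tan 8.4 Frad 1.5 Fz 4.6 open 0.0239 [ 0.001  1.    -0.025 -0.001]
```

Request:
send_rows(commands="0.0022 -0.0051 0.0003 0 -1;0.0025 -0.0050 0.0004 0 -1")

```text
time_s: 14.65
eef_pos: [0.5016, 0.0821, 0.2663]
ee_rot: [0.001, 1.0, -0.025, -0.001]
force: [-5.3, -6.3, 3.3]
opening: 0.0244
```

```bash
python3 st.py
```

```text
t14.65 pos [0.5016 0.0821 0.2663] r 0.0799 crank deg -151.7 Fres_tan 8.1 Frad 1.3 Fz 3.3 open 0.0244 [ 0.001  1.    -0.025 -0.001]
```

Request:
send_rows(commands="0.0029 -0.0048 0.0003 0 -1;0.0032 -0.0046 0.0004 0 -1")

```text
time_s: 14.85
eef_pos: [0.508, 0.0913, 0.2655]
ee_rot: [0.001, 1.0, -0.025, -0.001]
force: [-5.6, -6.1, 1.3]
opening: 0.0244
```

```bash
python3 st.py
```

```text
t14.85 pos [0.508  0.0913 0.2655] r 0.0799 crank deg -143.7 Fres_tan 8.2 Frad 0.5 Fz 1.3 open 0.0244 [ 0.001  1.    -0.025 -0.001]
```

Request:
send_rows(commands="0.0035 -0.0043 0.0004 0 -1;0.0038 -0.0041 0.0004 0 -1")

```text
time_s: 15.05
eef_pos: [0.5156, 0.0995, 0.2646]
ee_rot: [0.001, 1.0, -0.025, -0.001]
force: [-7.9, -4.3, 2.2]
opening: 0.0248
```

```bash
python3 st.py
```

```text
t15.05 pos [0.5156 0.0995 0.2646] r 0.0800 crank deg -135.7 Fres_tan 8.7 Frad 2.2 Fz 2.2 open 0.0248 [ 0.001  1.    -0.025 -0.001]
```

Measured angle 224°. I'll go on with single 4° rows, reading the force after each.

Request:
send_rows(commands="0.0041 -0.0038 0.0004 0 -1")

```text
time_s: 15.15
eef_pos: [0.5198, 0.1031, 0.2641]
ee_rot: [0.001, 1.0, -0.025, -0.001]
force: [-8.1, -4.0, 2.6]
opening: 0.0242
```

```bash
python3 st.py
```

```text
t15.15 pos [0.5198 0.1031 0.2641] r 0.0800 crank deg -131.7 Fres_tan 8.8 Frad 2.0 Fz 2.6 open 0.0242 [ 0.001  1.    -0.025 -0.001]
```

Request:
send_rows(commands="0.0043 -0.0035 0.0005 0 -1")

```text
time_s: 15.25
eef_pos: [0.524, 0.1063, 0.2637]
ee_rot: [0.001, 1.0, -0.025, -0.002]
force: [-11.9, -3.9, 7.0]
opening: 0.0245
```

```bash
python3 st.py
```

```text
t15.25 pos [0.524  0.1063 0.2637] r 0.0801 crank deg -127.9 Fres_tan 12.0 Frad 3.6 Fz 7.0 open 0.0245 [ 0.001  1.    -0.025 -0.002]
```

Request:
send_rows(commands="0.0046 -0.0032 0.0004 0 -1")

```text
time_s: 15.35
eef_pos: [0.5286, 0.1094, 0.2632]
ee_rot: [0.001, 1.0, -0.025, -0.002]
force: [-11.5, -3.6, 5.2]
opening: 0.0243
```

```bash
python3 st.py
```

```text
t15.35 pos [0.5286 0.1094 0.2632] r 0.0801 crank deg -123.9 Fres_tan 11.7 Frad 2.8 Fz 5.2 open 0.0243 [ 0.001  1.    -0.025 -0.002]
```

Request:
send_rows(commands="0.0048 -0.0029 0.0004 0 -1")

```text
time_s: 15.45
eef_pos: [0.5335, 0.1121, 0.2628]
ee_rot: [0.001, 1.0, -0.025, -0.002]
force: [-12.1, -4.5, 5.5]
opening: 0.0245
```

```bash
python3 st.py
```

```text
t15.45 pos [0.5335 0.1121 0.2628] r 0.0801 crank deg -119.9 Fres_tan 12.8 Frad 1.5 Fz 5.5 open 0.0245 [ 0.001  1.    -0.025 -0.002]
```

Touch felt: the drag stepped from a steady 8.3 N to 12 N between crank angles 228.3° and 232.1°. I take the touch as about 229.5°, which makes the target about 319°.

Request:
send_rows(commands="0.0050 -0.0025 0.0004 0 -1;0.0051 -0.0022 0.0004 0 -1;0.0053 -0.0018 0.0004 0 -1;0.0054 -0.0014 0.0004 0 -1")

```text
time_s: 15.85
eef_pos: [0.5543, 0.1195, 0.2611]
ee_rot: [0.001, 1.0, -0.024, -0.002]
force: [-13.0, -0.3, 4.6]
opening: 0.0244
```

```bash
python3 st.py
```

```text
t15.85 pos [0.5543 0.1195 0.2611] r 0.0803 crank deg -104.1 Fres_tan 12.8 Frad 2.2 Fz 4.6 open 0.0244 [ 0.001  1.    -0.024 -0.002]
```

Request:
send_rows(commands="0.0055 -0.0011 0.0004 0 -1;0.0055 -0.0007 0.0004 0 -1;0.0056 -0.0003 0.0004 0 -1;0.0056 0.0001 0.0004 0 -1;0.0056 0.0005 0.0004 0 -1")

```text
time_s: 16.35
eef_pos: [0.5818, 0.1204, 0.2589]
ee_rot: [0.001, 1.0, -0.024, -0.002]
force: [-14.8, 2.5, 1.9]
opening: 0.024
```

```bash
python3 st.py
```

```text
t16.35 pos [0.5818 0.1204 0.2589] r 0.0804 crank deg -84.3 Fres_tan 15.0 Frad 0.3 Fz 1.9 open 0.024 [ 0.001  1.    -0.024 -0.002]
```

Request:
send_rows(commands="0.0055 0.0009 0.0004 0 -1;0.0054 0.0013 0.0004 0 -1;0.0053 0.0016 0.0004 0 -1;0.0052 0.0020 0.0004 0 -1;0.0051 0.0024 0.0004 0 -1")

```text
time_s: 16.85
eef_pos: [0.6078, 0.1119, 0.2568]
ee_rot: [-0.0, 1.0, -0.024, -0.002]
force: [-13.9, 8.0, 0.3]
opening: 0.0242
```

```bash
python3 st.py
```

```text
t16.85 pos [0.6078 0.1119 0.2568] r 0.0805 crank deg -64.8 Fres_tan 16.0 Frad 0.6 Fz 0.3 open 0.0242 [-0.     1.    -0.024 -0.002]
```

Request:
send_rows(commands="0.0049 0.0027 0.0004 0 -1;0.0047 0.0030 0.0004 0 -1;0.0045 0.0034 0.0004 0 -1;0.0042 0.0037 0.0004 0 -1;0 0 0 0 -1")

```text
time_s: 17.35
eef_pos: [0.6261, 0.0985, 0.2551]
ee_rot: [-0.001, 1.0, -0.024, -0.002]
force: [-7.6, 8.1, -4.6]
opening: 0.0243
```

```bash
python3 st.py; python3 st.py .5703 .0412; python3 -c "
import numpy as np
for c in ((.57,.0408),(.5703,.0412)):
  for p in ((.5198,.1031),(.524,.1063)): print(-np.degrees(np.arctan2(p[1]-c[1],p[0]-c[0]))-2.8)"
```

```text
t17.35 pos [0.6261 0.0985 0.2551] r 0.0805 crank deg -48.6 Fres_tan 11.1 Frad 0.6 Fz -4.6 open 0.0243 [-0.001  1.    -0.024 -0.002]
t17.35 pos [0.6261 0.0985 0.2551] r 0.0800 crank deg -48.6 Fres_tan 11.1 Frad 0.5 Fz -4.6 open 0.0243 [-0.001  1.    -0.024 -0.002]
-131.66111994398224
-127.8799870375979
-132.00866599008668
-128.22095197657114
```

Request:
send_rows(commands="0.0032 0.0032 0.0002 0 -1;0.0030 0.0034 0.0002 0 -1;0 0 0 0 -1;0 0 0 0 -1")

```text
time_s: 17.75
eef_pos: [0.6318, 0.0924, 0.2545]
ee_rot: [-0.001, 1.0, -0.023, -0.002]
force: [-6.6, 11.3, -6.2]
opening: 0.0247
```

```bash
python3 st.py .5703 .0412
```

```text
t17.75 pos [0.6318 0.0924 0.2545] r 0.0800 crank deg -42.5 Fres_tan 12.9 Frad 2.2 Fz -6.2 open 0.0247 [-0.001  1.    -0.023 -0.002]
```

Request:
send_rows(commands="0 0 0 0 0;0 0 0 0 0;0 0 0 0 0;0 0 0 0 0;0 0 0 0 0")

```text
time_s: 18.25
eef_pos: [0.6337, 0.09, 0.2557]
ee_rot: [0.0, 1.0, -0.025, 0.0]
force: [0.3, -0.4, 0.9]
opening: 0.0468
```

```bash
python3 st.py .5703 .0412
```

```text
t18.25 pos [0.6337 0.09   0.2557] r 0.0800 crank deg -40.4 Fres_tan -0.5 Frad 0.0 Fz 0.9 open 0.0468 [ 0.     1.    -0.025  0.   ]
```

Released and free of force. Now straight up, then back to view.

Request:
send_rows(commands="0 0 -0.02 0 0;0 0 -0.03 0 0;0 0 -0.03 0 0;0 0 -0.03 0 0;0 0 -0.03 0 0;-0.02 0.04 -0.01 0 0;-0.02 0.045 0 0 0;-0.02 0.045 0 0 0;-0.02 0.045 0 0 0;-0.02 0.045 0 0 0;-0.02 0.045 0 0 0;0 0.045 0 0 0")

```text
time_s: 19.45
eef_pos: [0.4964, -0.2154, 0.4068]
ee_rot: [0.001, 1.0, -0.025, 0.001]
force: [1.3, -0.1, 0.4]
opening: 0.047
```

Request:
send_rows(commands="-0.01 0.045 0 0 0;-0.01 0.045 0 0 0;0 0.045 0 0 0;0 0 0 0 0;0 0 0 0 0")

```text
time_s: 19.95
eef_pos: [0.4717, -0.3481, 0.4053]
ee_rot: [-0.0, 1.0, -0.025, -0.0]
force: [0.2, 0.9, 0.8]
opening: 0.0469
```

Run:
```python
from h import *
s=read_state();print(s['time_s'],s['eef_pos'],s['force'])
for n in ('scene','top'):
    p,d=read_camera(n);cv2.imwrite(f'pics/{n}5.png',p)
W=back('top',d);x,y,z=W[...,0],W[...,1],W[...,2]
m=(z>.265)&(z<.31)&(x>.58)&(x<.7)&(abs(y-.05)<.12);print('handle top',m.sum(),np.median(W[m],0).round(4))
h=np.median(W[m],0)[:2]-[.567,.040];print('crank deg',-np.degrees(np.arctan2(h[1],h[0]))-2.8,np.hypot(*h))
m=(y>-.1)&(y<.17)&(x>.44)&(x<.53)&(abs(z-.077)<.005);E=[]
for u in np.unique(np.where(m)[1])[6:-6]:
    E.append(W[np.where(m[:,u])[0].max(),u])
E=np.array(E);f=np.polyfit(E[:,1],E[:,0],1);print('front yaw',-np.degrees(np.arctan(f[0])),'x',np.polyval(f,.0436))
a=cv2.imread('pics/top0.png');b=p;dd=cv2.absdiff(a,b).max(2)
for nm,(u,v,r) in dict(mug=(156,246,22),jar=(168,181,18),ledger=(396,215,35)).items(): print(nm,(dd[v-r:v+r,u-r:u+r]>40).sum())
c=np.hstack([b[115:250,200:365]]);cv2.imwrite('pics/top5c.png',cv2.resize(c,None,fx=4.5,fy=4.4,interpolation=cv2.INTER_CUBIC))
```

```text
19.95 [ 0.47171195 -0.3481293   0.40526151] [0.23206705 0.89137505 0.75041814]
handle top 136 [0.6285 0.0905 0.2954]
crank deg -42.17963875378649 0.0796223638872979
front yaw -2.7661688066853545 x 0.49625908137064534
mug 0
jar 0
ledger 238
```

View pics/top5c.png

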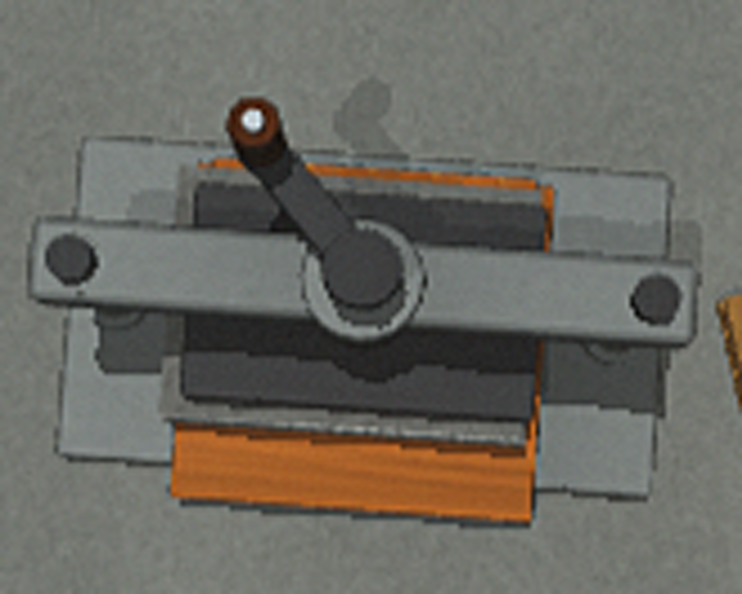

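View pics/scene5.png

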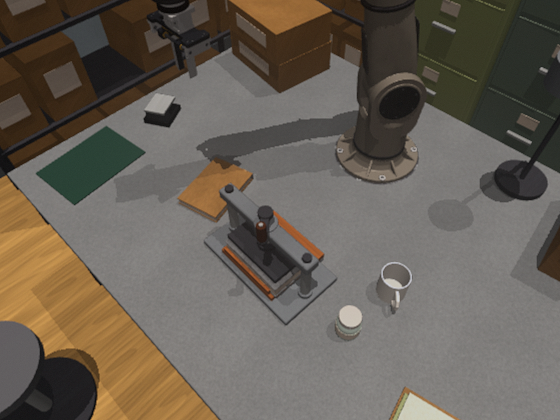

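The volume is home with its front edge square to the press. The crank reads about −42° (318°). The mug and jar are unchanged, and the ledger pixels differ where the arm's shadow falls.

```bash
python3 -c "
from cell import *
print(job_done())"
```

```text
the job is handed in; nothing more can be done
None
```

The volume is pushed home against the fence and the press is left clamped a quarter turn past the touch. I handed the job in at about 20 s of the 72 s allowed.

- **Push:** I used the two open fingertips. The volume slid at about 6–7 N and stopped against the fence at about 15 N. Its front edge then lay at −2.8°, the same as the press, about 1 mm from the calculated home position. It sits about 6–8 mm off centre sideways. It was already slightly off centre, and squaring it shifted it a few millimetres more; I left that alone.
- **Touch:** Drag on the crank was a steady 8.3 N, then stepped to 12 N between crank angles 228° and 232°. That was about 0.71 turn from the start, close to the 0.73 turn I expected from the camera.
- **Quarter turn:** I stopped at about 317.5°, roughly 89° past the touch, with about 16 N of drag. After I let go, the top camera read the crank at 317.8°. Both angles are good to about 2°.
- **Final checks:** The gripper is clear of everything and no force shows on it. The mug and jar look identical in before-and-after pictures. The ledger's picture differed in 238 pixels, which I put down to the arm's shadow falling across it. By eye it hasn't moved, and nothing touched it; I didn't measure it separately.

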